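# Zero the peak pointer and poise a pipe over the load-test cradle

## Robot

A 6-joint arm with a two-finger parallel gripper is mounted at the origin on a cart in front of the work surface, level with it; the furniture and walls round the work are solid. World frame = base frame: x ahead of the robot, y to its left, z up, the work surface at z = 0. Lengths are in m, angles in rad, forces in N, time in s.
With the tool pointing down it reaches from about 0.375 to 0.75 m from the base axis. Payload 9 kg.
Tool frame: the origin (TCP) lies midway between the tips of the shut fingers; the grasp point (between the pads) lies 19 mm behind it; z points along the fingers, y is the line along which they close (so a half turn about z gives the same grasp; the last joint's range is limited). The gripper opens to 85 mm and grips with 20 to 120 N. Pads are 22 mm wide; open, the fingers measure 114 mm over their backs; the gripper's body (76 mm by 85 mm) begins 54 mm behind the grasp point. The pads swing forward as they close: fully open they stand 13 mm farther back than shut.
Start: joints at [0.9, 0.104, 0.097, 1.564, 0, 1.353], TCP at [0.262, 0.54, 0.231] pointing down, gripper open.
Joint ranges: [-2.99, 2.99], [-0.84, 1.86], [-1.1, 1.16], [-1.84, 2.11], [-1.51, 1.56], [-3.14, 3.14]. Speed limits (rad/s): [2.22, 2.22, 2.57, 3.14, 3.14, 3.14].

## Interface

Orientations are given as a rotation vector (axis times angle).
In Python, from rig import manip gives the robot as it stands. The module is installed in compiled form; this text tells all that it offers.
- The arm moves only by the shell command python3 -m creep 'ROWS' [OPENING] [FORCE]. ROWS is JSON, a list that holds one entry, the list of rows, each a list of 4 numbers: the shift along the tool's x, y, z in mm, then the turn about the tool's z in degrees. A call has 1 to 5 rows; each row shifts and turns the commanded pose from where the row before left it, along the tool's axes as they then stand; what a row does not reach is not made up. A row lasts 1/10 s, in which the tool goes at most 50 mm and 8.59 degrees, less where a joint would pass 70% of its speed; a pose out of reach is approached as far as the arm can. A call with a gripper value outside its range is refused whole. OPENING is the finger opening in mm, from 0 to 85.4, set as the call begins (- or left out, the last holds). The fingers move at their own pace and stop on an object; FORCE is the grip in N (left out, the last holds). Time passes only in rows, so rows that do not move let the fingers close. It gives the time, the measured TCP pose, the force, the opening and the grip force at its end, in the units of the state.
- manip.read_state(): the state, without advancing time (a new reading comes with each control period).
- manip.capture(name): name is "scene" or "side" or "wrist"; returns a dict with "pixels" (384x512x3 uint8, red, green, blue), "z_map" (384x512 float32, m along the optical axis (not along the pixel's ray), 0 where there is no reading), "fov_y" (degrees; the focal length in pixels is half the picture's height over the tangent of half this angle, whatever the lens; pixels are square), "cx", "cy" (the principal point, pixels), "R" (3x3) and "t" (3): a world point X has camera coordinates R X + t; the wrist camera has in their place "hand_eye" (4x4, takes a point from camera to tool coordinates, whose origin is the TCP and whose axes are the flange's). Camera axes: x right, y down, z forward; pixel columns grow to the right and rows downward; lengths in m; the calibration is good to about 2 mm. The wrist camera is an equidistant fisheye: a pixel r from the principal point sees the ray r / f radians off the axis. A picture is of the moment at which its call begins: read the wrist's pose just before it.
- manip.job_done(): hands the job in; it is judged then, once.
The state is a dict: "time_s": time; "joint_pos": joint angles; "joint_velocities": joint speeds; "tau": joint torques, N m; "ee_pos": TCP position; "ee_rot": TCP orientation; "wrist_force": force on the tool from outside, world axes, zero at the start; "moment": the same for the moment, N m; "finger_gap": finger opening in m; "finger_force": force on a finger pad.
Only numpy, scipy, OpenCV 4.12 (cv2) and the standard library are available. Lean on these libraries where they do the work, as an engineer would, in place of code of your own. Each camera call takes 0.05 s, during which the arm holds its last target. There are 200 camera calls.

## Task

Get the pipe load test ready: first turn the small gauge's peak pointer back (counter-clockwise seen from above) until its knob comes up against the zero stop, with the pipe still on its rest. Then pick up the white pipe offcut from its wooden rest to the left of the three standing bottles, carry it over the bottles without disturbing them, and finish while still holding it, motionless, level and lengthwise in line with the vee of the cradle, centred over it and hovering a centimetre or two above where it would rest in the vee. The pipe must never touch the cradle, and do not let go of it at the end.

Things in the scene. Friction and masses are not known exactly. Their poses are not given: they have to be found in the camera images.
- rig: Load-test rig, fixed: dark steel foot plate 130 x 290 x 8 mm with a white plastic vee cradle on its left (+y) end and a round gauge on its right (-y) end. Origin: centre of the plate's underside; x across the plate, away from the robot at yaw 0; y along it, to the left; z up. Gauge: 100 mm across, axis at y = -85 mm, 95 mm from the nearest cradle edge, dial face 46 mm, bezel 49 mm above the bench.
- cradle_seat (a point): Where the pipe's centre is when the pipe lies seated in the vee: 64.5 mm above the bench, at x = 0, y = +75 mm of the rig. Axes as the rig's; the vee runs along x. The cradle, 112 (x) x 130 (y) mm, top 108 mm above the bench, is two upright 12 mm plates with vee notches open to the top (walls rise about 50 degrees), 88 mm free between them (open down to 16 mm above the bench).
- peak_pointer (a joint): Angle of the gauge's peak pointer and knob, rad: 0 = at the zero stop (hard), growing clockwise seen from above; starts between 0.6 and 1.45. Friction about 0.03 N m, no spring: it stays where left. At 0 the thin black pointer points to the rig's -x, +y diagonal (lower left for the robot), to the first tick, beside a small steel pin.
- knob_grip (a point): On the vertical axis of the knob, 70 mm above the bench, the height to grip it. Round black fluted knob, 32 mm across, from 52 to 80 mm above the bench; it can be gripped at any yaw. The pointer is fixed under it, 49 to 51 mm above the bench. This frame turns with the knob.
- offcut: White plastic pipe offcut, 32 mm in diameter, 140 mm long, about 0.06 kg, closed to the gripper (grip it across its middle). It lies level in the notches of the rest. Origin on its underside at mid-length, 16 mm below its axis; its own y axis runs along the pipe.
- offcut_mid (a point): The pipe's centre: on its axis at mid-length, 58 mm above the bench at the start. Axes as offcut: y runs along the pipe.
- bottle_wide: Standing bottle, 54 mm across, 130 mm tall, white with a cap; origin at the centre of its foot. The three bottles stand in a row that leads away from the robot (order varies), between the pipe and the rig.
- bottle_slim: Standing slim bottle, 34 mm across, 130 mm tall, in the row; origin at the centre of its foot.
- bottle_mid: Standing bottle, 44 mm across, 120 mm tall, in the row; origin at the centre of its foot.
- rest: Wooden pipe rest, fixed, left of the bottles: foot 44 x 92 x 10 mm, two cheeks 12 mm thick whose middles are 40 mm either side of the centre along y (68 mm free between them), notched to hold the pipe, tops 59 mm above the bench; the pipe's underside is at 42 mm. Origin: centre of the foot's underside; y along the pipe. A board 22 mm high lies just behind it.

How it is judged:
By the outcome, as a careful person would: the job done as asked, in the order asked, and still so for the second after the job is handed in, while the arm keeps its last pose, push and grip.
It also fails if it takes over 51 s, if anything falls off the work surface, if the arm or the gripper's body presses on something with over 40 N, if the wrist force passes 120 N, or if a joint passes its speed limit or range.

## Working session

There is one attempt and no reset: what is moved stays moved. The work goes in short steps, Python scripts to look and compute and a shell command to move; the robot and the scene stay as the last step left them, time stands still between calls to the robot, and variables do not carry over. Pictures are saved under pics/ and viewed, at most 10 in all, crops included, and the job is handed in when it is done.

```bash
mkdir -p pics
cat > h.py <<'E'
import numpy as np,cv2
from rig import manip
from scipy.spatial.transform import Rotation as Ro
def cap(n,save=None):
    s=manip.read_state(); c=manip.capture(n); c['s']=s
    c['f']=192/np.tan(np.radians(c['fov_y'])/2)
    if save: cv2.imwrite('pics/'+save,c['pixels'][:,:,::-1])
    return c
def cloud(c):
    # world points from depth
    v,u=np.mgrid[:384,:512].astype(float); z=c['z_map']
    if 'R' in c:
        P=np.stack([(u-c['cx'])/c['f']*z,(v-c['cy'])/c['f']*z,z],-1)
        return (P-c['t'])@np.array(c['R'])
    x=u-c['cx'];y=v-c['cy'];r=np.hypot(x,y)+1e-9;th=r/c['f']
    k=np.tan(th)/r*z
    P=np.stack([x*k,y*k,z],-1); H=np.array(c['hand_eye'])
    P=P@H[:3,:3].T+H[:3,3]
    return P@Ro.from_rotvec(c['s']['ee_rot']).as_matrix().T+c['s']['ee_pos']
E
python3 - <<'E'
from h import *
a=cap('scene','s0.png');b=cap('side','d0.png')
cv2.imwrite('pics/both.png',cv2.resize(np.hstack([a['pixels'],b['pixels']])[:,:,::-1],(800,300)))
s=a['s'];print(s);print(Ro.from_rotvec(s['ee_rot']).as_matrix().round(3))
for c in(a,b):print(c['fov_y'],c['R'],c['t'])
np.savez('a.npz',w=cloud(a),p=a['pixels'],z=a['z_map']);np.savez('b.npz',w=cloud(b),p=b['pixels'],z=b['z_map'])
E
```

```text
{'time_s': 0.0, 'joint_pos': array([ 9.00322509e-01,  1.04708014e-01,  9.64496774e-02,  1.56388455e+00,
       -2.58700147e-05,  1.35310569e+00]), 'joint_velocities': array([-0.00094512, -0.00087042, -0.0006368 , -0.00070036, -0.00102261,
        0.00037229]), 'tau': array([-1.64280948e-03, -5.56934416e+01,  5.03647256e+01,  1.74707588e-02,
       -3.78806062e-04, -7.08178732e-06]), 'ee_pos': array([0.2622618 , 0.53927337, 0.23050643]), 'ee_rot': array([-7.05045472e-01, -3.06088610e+00,  1.92712485e-03]), 'wrist_force': array([ 0.33934795, -0.08045098, -0.4963638 ]), 'moment': array([-0.03081635,  0.01843578, -0.00358992]), 'finger_force': 0.0, 'finger_gap': 0.08556419930828167}
[[-0.899  0.437 -0.001]
 [ 0.437  0.899 -0.001]
 [ 0.    -0.001 -1.   ]]
43.3744609757872 [[ 0.69604067 -0.71763577  0.02294068]
 [-0.26614232 -0.28754473 -0.9200469 ]
 [ 0.66685504  0.63428458 -0.39113608]] [-0.29850498  0.22647957  0.88379593]
48.940814244778885 [[-0.99977573 -0.00344906 -0.02089494]
 [ 0.01795346  0.38527263 -0.92262813]
 [ 0.01123245 -0.92279635 -0.3851243 ]] [0.47587067 0.0272667  0.96762432]
```

View pics/s0.png

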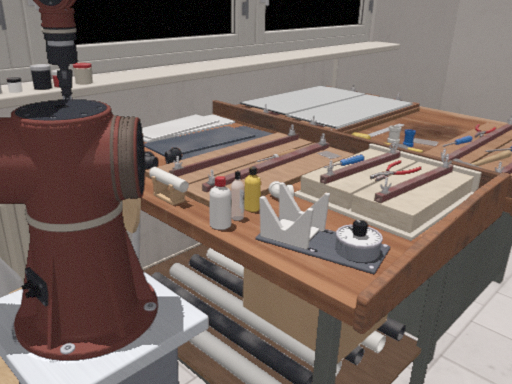

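View pics/d0.png

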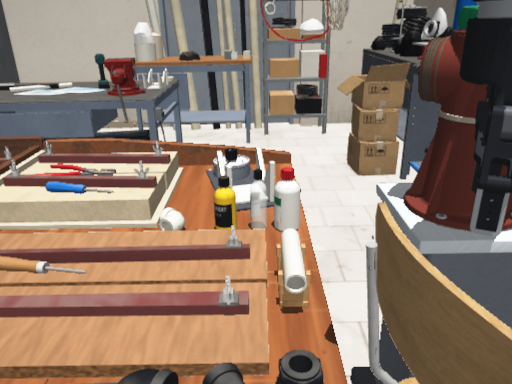

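The scene view shows the pipe on its rest at (168,180), the bottles at (220,205), (238,198) and (253,190), the cradle at (295,220) and the gauge at (358,240) with its black knob at (360,229). The side view shows the pipe at (292,262), the bottles at (224,205), (258,200) and (287,200), and the gauge at (235,165).

Run:
```python
from h import *
A=np.load('a.npz');B=np.load('b.npz')
def reg(D,r):
    u0,v0,u1,v1=r; w=D['w'][v0:v1,u0:u1].reshape(-1,3);p=D['p'][v0:v1,u0:u1].reshape(-1,3).astype(int);z=D['z'][v0:v1,u0:u1].ravel()
    return w[z>0],p[z>0]
def st(n,w):
    print(n,len(w),'med',np.median(w,0).round(4),'lo',np.percentile(w,3,axis=0).round(4),'hi',np.percentile(w,97,axis=0).round(4))
for n,D,r in(('A',A,(140,160,195,205)),('B',B,(270,220,315,300))):
    w,p=reg(D,r); m=(w[:,2]>.062)&(w[:,2]<.08)&(p.min(1)>120); st('pipe'+n,w[m])
    q=w[m]; c=q[:,:2].mean(0); e=np.linalg.svd(q[:,:2]-c,full_matrices=0)[2][0]; t=(q[:,:2]-c)@e;print(' dir',e,np.degrees(np.arctan2(e[1],e[0])),t.min(),t.max(),c+e*(t.min()+t.max())/2)
for n,D,rs in(('A',A,[(205,175,233,235),(230,170,247,222),(244,165,265,212)]),('B',B,[(212,172,238,232),(248,168,270,232),(272,166,302,235)])):
    for r in rs:
        w,p=reg(D,r); m=(w[:,2]>.02)&(w[:,2]<.15)&(w[:,0]<.8);q=w[m]
        st('bot'+n,q)
for n,D,r in(('A',A,(255,180,392,270)),('B',B,(200,140,285,215))):
    w,p=reg(D,r)
    m=(w[:,2]>.055)&(w[:,2]<.085)&(p.max(1)<60)&(w[:,0]<.8);st('knob'+n,w[m])
    m=(w[:,2]>.042)&(w[:,2]<.054)&(w[:,0]<.8);st('dial'+n,w[m])
    m=(w[:,2]>.004)&(w[:,2]<.012)&(w[:,0]<.8);st('plate'+n,w[m])
    m=(w[:,2]>.06)&(w[:,2]<.115)&(p.min(1)>120)&(w[:,0]<.8);st('cradle'+n,w[m])
    m=(w[:,2]>.1)&(w[:,2]<.115)&(p.min(1)>100)&(w[:,0]<.8);st('tips'+n,w[m])
```

```text
pipeA 283 med [0.4015 0.3062 0.0703] lo [0.3932 0.2401 0.0626] hi [0.4194 0.3783 0.0748]
 dir [-0.15702547 -0.98759455] -99.03428603246502 -0.10121986687461251 0.07152165368427771 [0.40759482 0.3212685 ]
pipeB 932 med [0.4136 0.3234 0.0714] lo [0.3985 0.2445 0.0635] hi [0.4267 0.3799 0.0741]
 dir [0.01663743 0.99986159] 89.04670174159065 -0.08156837238659319 0.06193322681150437 [0.41308249 0.30990077]
botA 1174 med [0.3958 0.0804 0.059 ] lo [0.3756 0.0616 0.0213] hi [0.5703 0.2454 0.1281]
botA 724 med [0.4567 0.0838 0.0578] lo [0.4132 0.0648 0.0214] hi [0.6369 0.2483 0.1237]
botA 834 med [0.5209 0.0937 0.0581] lo [ 0.4236 -0.0322  0.0209] hi [0.7074 0.2479 0.1167]
botB 1110 med [0.5302 0.1185 0.0659] lo [ 0.5106 -0.0995  0.021 ] hi [0.5524 0.1435 0.1173]
botB 971 med [0.4612 0.1016 0.062 ] lo [ 0.4378 -0.1002  0.0208] hi [0.48   0.1404 0.1242]
botB 1405 med [0.4081 0.1103 0.0724] lo [ 0.3823 -0.0232  0.0239] hi [0.4306 0.2475 0.1281]
knobA 177 med [ 0.5221 -0.2312  0.0717] lo [ 0.5163 -0.2424  0.0563] hi [ 0.5369 -0.2154  0.0809]
dialA 1551 med [ 0.5314 -0.1819  0.0468] lo [ 0.4293 -0.2734  0.0426] hi [0.6955 0.0538 0.0534]
plateA 1885 med [ 0.5015 -0.1554  0.0082] lo [ 0.4258 -0.2846  0.0047] hi [0.6922 0.0912 0.0117]
cradleA 1757 med [ 0.5496 -0.095   0.0671] lo [ 0.4245 -0.19    0.0604] hi [ 0.7795 -0.0045  0.1065]
tipsA 146 med [ 0.523  -0.1147  0.1049] lo [ 0.4234 -0.1799  0.1001] hi [ 7.288e-01 -7.000e-04  1.109e-01]
knobB 163 med [ 0.5319 -0.2095  0.0666] lo [ 0.5198 -0.2262  0.0557] hi [0.5493 0.1256 0.0793]
dialB 761 med [ 0.5148 -0.1986  0.0468] lo [ 0.4197 -0.3478  0.0424] hi [0.6191 0.1235 0.0535]
plateB 580 med [ 0.5046 -0.1752  0.0071] lo [ 0.4036 -0.3352  0.005 ] hi [0.619  0.002  0.0115]
cradleB 971 med [0.459  0.097  0.0865] lo [ 0.4133 -0.1265  0.0619] hi [0.5569 0.1147 0.1066]
tipsB 173 med [0.4612 0.086  0.1039] lo [ 0.4118 -0.1362  0.1002] hi [0.5599 0.1027 0.1094]
```

```bash
R='';python3 -m creep '[[[-30,-31,0,0],[-30,-31,0,0],[-30,-31,0,0],[-30,-31,0,0],[-30,-31,0,0]]]'
```

```text
time_s: 0.6
ee_pos: [0.3296, 0.333, 0.2309]
ee_rot: [-0.704, -3.061, 0.0]
wrist_force: [0.0, 0.5, 0.6]
finger_gap: 0.0853
finger_force: 0.0
```

```bash
python3 -m creep '[[[-30,-31,0,0],[-30,-31,0,0],[-30,-31,0,0],[-30,-31,0,0],[-30,-31,0,0]]]'
```

```text
time_s: 1.1
ee_pos: [0.3967, 0.1279, 0.2312]
ee_rot: [0.705, 3.061, 0.0]
wrist_force: [0.8, 0.4, -0.3]
finger_gap: 0.0852
finger_force: 0.0
```

```bash
python3 -m creep '[[[-30,-31,0,0],[-30,-31,0,0],[-30,-31,0,0],[-30,-31,0,0],[-30,-31,0,0]]]'; python3 -m creep '[[[-30,-31,0,0],[-30,-31,0,0],[0,0,0,8],[0,0,0,8],[0,0,0,8]]]'; python3 -m creep '[[[0,0,0,0],[0,0,0,0]]]'
python3 - <<'E'
from h import *
c=cap('wrist');cv2.imwrite('pics/w1.png',cv2.resize(c['pixels'][:,:,::-1],(800,600)))
print(c['s']['joint_pos'],c['s']['ee_pos'],c['hand_eye'],c['fov_y'])
w=cloud(c);np.savez('w1.npz',w=w,p=c['pixels'],z=c['z_map'])
E
```

```text
time_s: 1.6
ee_pos: [0.4638, -0.0773, 0.2311]
ee_rot: [-0.706, -3.061, -0.0]
wrist_force: [2.1, 0.4, 0.5]
finger_gap: 0.0851
finger_force: 0.0
time_s: 2.1
ee_pos: [0.4903, -0.1578, 0.2307]
ee_rot: [-1.335, -2.842, -0.0]
wrist_force: [0.1, 0.5, -0.7]
finger_gap: 0.0854
finger_force: 0.0
time_s: 2.3
ee_pos: [0.4904, -0.1573, 0.231]
ee_rot: [-1.32, -2.85, -0.0]
wrist_force: [0.5, -0.6, 0.4]
finger_gap: 0.0855
finger_force: 0.0
[-5.64869382e-01 -1.54773450e-01 -1.58100776e-01  1.56792226e+00
  1.06060441e-04  3.02687057e-01] [ 0.49043958 -0.15734505  0.23103857] [[-8.70487866e-04 -9.45707150e-01 -3.25018813e-01  8.29284918e-02]
 [ 9.99999558e-01 -9.38727904e-04  5.31483362e-05 -1.31468599e-03]
 [-3.55366991e-04 -3.25018623e-01  9.45707549e-01 -1.41625558e-01]
 [ 0.00000000e+00  0.00000000e+00  0.00000000e+00  1.00000000e+00]] 65.70646984690485
```

View pics/w1.png

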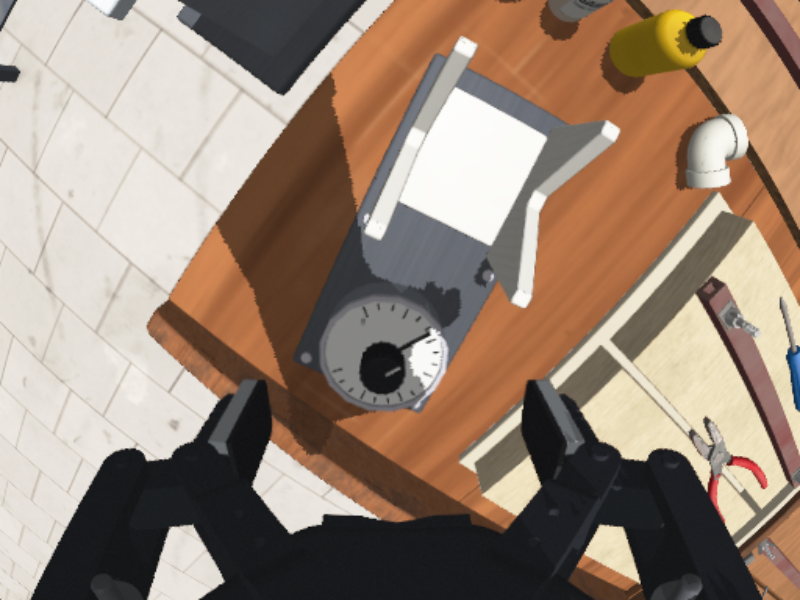

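The wrist view shows the gauge from above: knob at (382,369), pointer tip at (432,332), first tick near (365,312). The cradle plate tips are at (465,45), (375,228), (612,130) and (522,298).

```bash
cat >> h.py <<'E'
def ray(c,uv,h):
    # cast wrist fisheye pixels onto the plane z=h
    uv=np.atleast_2d(uv).astype(float);x=uv[:,0]-c['cx'];y=uv[:,1]-c['cy'];r=np.hypot(x,y)+1e-9;th=r/c['f']
    d=np.stack([x/r*np.sin(th),y/r*np.sin(th),np.cos(th)],-1);H=np.array(c['hand_eye'])
    R=Ro.from_rotvec(c['s']['ee_rot']).as_matrix()
    o=R@H[:3,3]+c['s']['ee_pos'];d=d@(R@H[:3,:3]).T
    return o+d*((h-o[2])/d[:,2])[:,None]
E
python3 - <<'E'
from h import *
c=cap('wrist');p=c['pixels'].astype(int)
k=.64
tips=ray(c,np.array([(465,45),(375,228),(612,130),(522,298)])*k,.106)[:,:2];print(tips,tips.mean(0))
for a,b in((1,0),(3,2),(0,2),(1,3)):
    d=tips[b]-tips[a];print(np.linalg.norm(d),np.degrees(np.arctan2(d[1],d[0])))
# knob top and bezel
g=p[180:270,195:295]
kn=((g.max(2)<45)).astype(np.uint8)
kn=cv2.morphologyEx(kn,cv2.MORPH_OPEN,np.ones((7,7)))
n,l,s,ce=cv2.connectedComponentsWithStats(kn);print(s[1:],ce[1:]+[195,180])
w=cloud(c)
m=(w[...,2]>.074)&(w[...,2]<.086)&(np.hypot(w[...,0]-.53,w[...,1]+.226)<.04);print('knobtop',w[m].mean(0),m.sum(),(w[m].min(0)+w[m].max(0))/2)
m=(w[...,2]>.041)&(w[...,2]<.055)&(np.hypot(w[...,0]-.53,w[...,1]+.226)<.065);q=w[m];
e,(W,H),an=cv2.fitEllipse(cv2.convexHull((q[:,:2]*1000).astype(np.float32)));print('bezel',e,W,H)
print('tip',ray(c,np.array([(432,332),(365,312)])*k,.05))
m=(abs(w[...,2]-.106)<.004)&(np.hypot(w[...,0]-.5,w[...,1]+.08)<.13);q=w[m];print(len(q))
r=cv2.minAreaRect((q[:,:2]*1000).astype(np.float32));print('tops',r)
m=(w[...,2]>.004)&(w[...,2]<.012)&(w[...,0]<.6)&(p.max(2)<110)&(w[...,1]<.05);print('plate',cv2.minAreaRect((w[m][:,:2]*1000).astype(np.float32)))
E
```

```text
[[ 0.43001403 -0.02753825]
 [ 0.46043815 -0.14260417]
 [ 0.52814536 -0.00142092]
 [ 0.55807605 -0.11696602]] [ 0.49416839 -0.07213234]
0.11902014097814684 104.81042167503851
0.11935877175860801 104.52262888469016
0.10154739459972371 14.903596878040643
0.10094787839076103 14.712805416441485
[[ 36  40  27  32 672]] [[243.23511905 234.86607143]]
knobtop [ 0.53349883 -0.22582498  0.07878305] 590 [ 0.5347987  -0.22717543  0.07766021]
bezel (534.6795654296875, -227.46702575683594) 100.9569091796875 102.25118255615234
tip [[ 0.54948927 -0.18639067  0.05      ]
 [ 0.50031313 -0.20654104  0.05      ]]
718
tops ((494.3236389160156, -72.97541809082031), (112.23077392578125, 129.51812744140625), 14.79560661315918)
plate ((480.6961669921875, -165.76751708984375), (238.48233032226562, 343.9093017578125), 0.007084761746227741)
```

```bash
python3 -m creep '[[[-40,-5.5,0,0],[-42,-6,0,0],[0,0,40,0],[0,0,40,0],[0,0,0,0]]]' 70
python3 - <<'E'
from h import *
s=manip.read_state();R=Ro.from_rotvec(s['ee_rot']).as_matrix()
print(s['ee_pos'],s['wrist_force'],R.T@(np.array([.5347,-.2273,.052])-s['ee_pos'])*1000)
E
```

```text
time_s: 2.9
ee_pos: [0.5317, -0.2257, 0.1452]
ee_rot: [-1.32, -2.84, -0.003]
wrist_force: [0.0, 0.8, -0.4]
finger_gap: 0.0696
finger_force: 0.0
[ 0.53168945 -0.22568902  0.14521633] [ 0.02300079  0.80257155 -0.41202853] [-4.05291448  1.47084724 93.1791427 ]
```

```bash
python3 -m creep '[[[-1,0,25,0],[-1,0,25,0],[0,0,20,0],[0,0,10,0],[0,0,0,0]]]' 70 30
python3 - <<'E'
from h import *
s=manip.read_state();R=Ro.from_rotvec(s['ee_rot']).as_matrix()
print(s['ee_pos'],s['wrist_force'],R.T@(np.array([.5347,-.2273,.052])-s['ee_pos'])*1000,s['joint_pos'])
c=cap('wrist');cv2.imwrite('pics/w2.png',c['pixels'][:,:,::-1])
E
```

```text
time_s: 3.4
ee_pos: [0.5357, -0.2288, 0.0716]
ee_rot: [-1.325, -2.848, -0.0]
wrist_force: [0.4, 0.1, 0.4]
finger_gap: 0.0699
finger_force: 0.0
[ 0.53565315 -0.22882808  0.07158393] [0.39146709 0.13611102 0.38590722] [ 1.7697364   0.25693544 19.58509428] [-6.28152101e-01  8.52467089e-02 -2.13604710e-01  1.27260581e+00
  9.46555848e-05  2.42519376e-01]
```

View pics/w2.png

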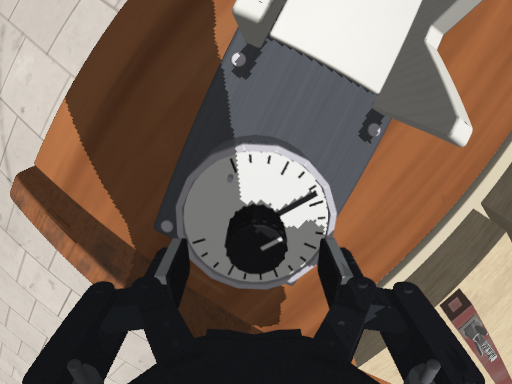

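The knob at (257,238) is centred between the open fingers. The pointer tip is at (315,195), about 80° from the first tick at (233,165).

```bash
python3 -m creep '[[[1.5,0,10,0],[0,0,9,0],[0,0,0,0]]]' 70 30; python3 -m creep '[[[0,0,0,0],[0,0,0,0],[0,0,0,0],[0,0,0,0],[0,0,0,0]]]' 20 40
```

```text
time_s: 3.75
ee_pos: [0.5342, -0.2275, 0.051]
ee_rot: [-1.325, -2.847, -0.001]
wrist_force: [-0.7, 0.3, -0.2]
finger_gap: 0.0699
finger_force: 0.0
time_s: 4.25
ee_pos: [0.536, -0.2274, 0.0532]
ee_rot: [1.324, 2.847, 0.003]
wrist_force: [4.8, 5.4, 2.8]
finger_gap: 0.0307
finger_force: 40.3
```

```bash
python3 -m creep '[[[0,0,0,-5],[0,0,0,-5],[0,0,0,-5],[0,0,0,-5],[0,0,0,-5]]]'; python3 -m creep '[[[0,0,0,-5],[0,0,0,-5],[0,0,0,-5],[0,0,0,-5],[0,0,0,-5]]]';python3 - <<'E'
from h import *
s=manip.read_state();print(s['moment'],s['joint_pos'],s['ee_pos'])
E
```

```text
time_s: 4.75
ee_pos: [0.5364, -0.2269, 0.0532]
ee_rot: [0.67, 3.066, 0.004]
wrist_force: [6.6, 6.8, 3.3]
finger_gap: 0.031
finger_force: 40.4
time_s: 5.25
ee_pos: [0.5366, -0.2263, 0.0532]
ee_rot: [-0.01, 3.138, 0.004]
wrist_force: [8.3, 9.8, 1.5]
finger_gap: 0.0311
finger_force: 40.4
[ 2.00030135 -1.37246396 -0.06309398] [-0.62606986  0.09392705 -0.23862582  1.2367388   0.00461336 -0.6322996 ] [ 0.5365796  -0.22634715  0.05321582]
```

```bash
python3 -m creep '[[[0,0,0,-5],[0,0,0,-5],[0,0,0,-5],[0,0,0,-5],[0,0,0,-4]]]'
python3 - <<'E'
from h import *
s=manip.read_state();print(s['moment'],s['joint_pos'],s['ee_pos'])
E
python3 -m creep '[[[0,0,0,-2],[0,0,0,-2],[0,0,0,-2]]]'
python3 - <<'E'
from h import *
s=manip.read_state();print(s['moment'],s['joint_pos'],s['tau'][5])
E
python3 -m creep '[[[0,0,0,-2],[0,0,0,-1]]]';python3 - <<'E'
from h import *
c=cap('wrist');s=c['s'];print(s['moment'],s['joint_pos'],s['tau'][5])
cv2.imwrite('pics/w3.png',c['pixels'][:,:,::-1])
E
```

```text
time_s: 5.75
ee_pos: [0.5364, -0.2257, 0.0531]
ee_rot: [-0.662, 3.067, 0.005]
wrist_force: [7.0, 13.2, 4.8]
finger_gap: 0.0307
finger_force: 40.6
[ 2.62105184 -1.27843515 -0.05215945] [-0.62570553  0.09389664 -0.23878485  1.23747164  0.00527734 -1.05103816] [ 0.53644888 -0.22574918  0.05314854]
time_s: 6.05
ee_pos: [0.5364, -0.2256, 0.0532]
ee_rot: [-0.818, 3.028, 0.005]
wrist_force: [5.2, 12.9, 5.6]
finger_gap: 0.0308
finger_force: 40.6
[ 2.66198073 -1.16867861 -0.55342543] [-0.62567035  0.09381553 -0.23876713  1.23772321  0.0054139  -1.1535159 ] 0.06756315473467112
time_s: 6.25
ee_pos: [0.5359, -0.2259, 0.0532]
ee_rot: [-0.896, 3.008, 0.004]
wrist_force: [3.1, 12.6, 6.6]
finger_gap: 0.0306
finger_force: 40.8
[ 2.47936423 -0.56254232 -1.02621485] [-0.62604461  0.09375676 -0.23891741  1.23831062  0.00445885 -1.20504007] -0.8612499386072159
```

View pics/w3.png

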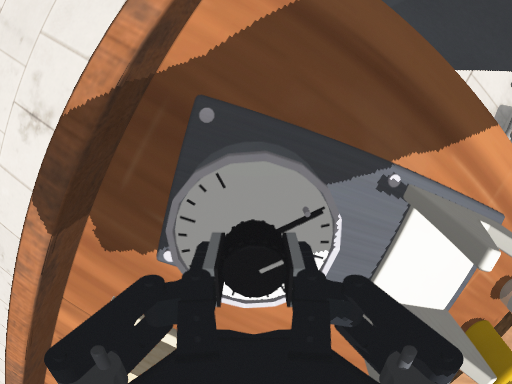

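The moment rose to about 1 N m and the pointer lies beside the pin at (306,211), so it is at the stop. I ease the torque, release and lift.

```bash
python3 -m creep '[[[0,0,0,2],[0,0,0,2]]]'; python3 -m creep '[[[0,0,0,0],[0,0,0,0],[0,0,0,0],[0,0,0,0]]]' 75;python3 -m creep '[[[0,0,-30,0],[0,0,-40,0],[0,0,-40,0],[0,0,-40,0],[0,0,-20,0]]]'; python3 -m creep '[[[0,0,0,0],[0,0,0,0]]]'
python3 - <<'E'
from h import *
c=cap('wrist');s=c['s'];print(s['ee_pos'],Ro.from_rotvec(s['ee_rot']).as_matrix().round(4),s['joint_pos'])
cv2.imwrite('pics/w4.png',c['pixels'][:,:,::-1])
E
```

```text
time_s: 6.5
ee_pos: [0.5359, -0.2259, 0.0531]
ee_rot: [-0.788, 3.038, 0.004]
wrist_force: [3.4, 11.3, 5.4]
finger_gap: 0.0306
finger_force: 40.7
time_s: 6.9
ee_pos: [0.5348, -0.2282, 0.0523]
ee_rot: [-0.788, 3.041, -0.0]
wrist_force: [-0.3, 0.1, -0.2]
finger_gap: 0.0749
finger_force: 0.0
time_s: 7.4
ee_pos: [0.5357, -0.2288, 0.2264]
ee_rot: [-0.787, 3.038, -0.006]
wrist_force: [0.1, -0.9, 0.5]
finger_gap: 0.0749
finger_force: 0.0
time_s: 7.6
ee_pos: [0.5349, -0.2282, 0.2221]
ee_rot: [-0.788, 3.041, -0.0]
wrist_force: [-0.5, 0.3, -0.3]
finger_gap: 0.0753
finger_force: 0.0
[ 0.53491059 -0.22824318  0.22209675] [[-8.742e-01 -4.856e-01  3.000e-04]
 [-4.856e-01  8.742e-01 -2.000e-04]
 [-2.000e-04 -3.000e-04 -1.000e+00]] [-6.28050168e-01  4.53703920e-02  1.91353079e-02  1.54421292e+00
  2.57089699e-05 -1.13507278e+00]
```

View pics/w4.png

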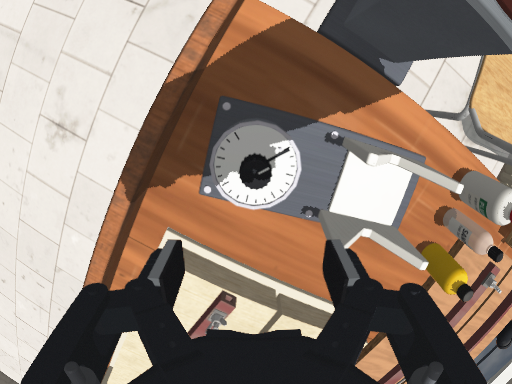

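The pointer tip at (288,150) is away from the knob at (256,171), beside the pin. I compute its angle and the way to the pipe.

Run:
```python
from h import *
c=cap('wrist');s=c['s']
t=ray(c,(288,150),.05)[0]-ray(c,(256,171),.08)[0]; t2=ray(c,(288,150),.05)[0]-[.5347,-.2273,.05]
print([149.75-np.degrees(np.arctan2(q[1],q[0])) for q in(t,t2)])
R=Ro.from_rotvec(s['ee_rot']).as_matrix();print(R.T@(np.array([.413,.300,.222])-s['ee_pos'])*1000)
```

```text
[np.float64(7.2423498698731805), np.float64(1.9009810903370408)]
[-1.50110785e+02  5.20490672e+02 -3.17855150e-01]
```

Run:
```python
from h import *
c=cap('wrist');s=c['s'];p=c['pixels']
cv2.imwrite('pics/w5.png',cv2.resize(p[115:215,200:310,::-1],None,fx=5,fy=5,interpolation=cv2.INTER_CUBIC))
v,u=np.mgrid[100:230,190:320];uv=np.stack([u.ravel(),v.ravel()],1)
P=ray(c,uv,.05)-[.5347,-.2273,.05];r=np.hypot(P[:,0],P[:,1]);g=p[100:230,190:320].max(2).ravel()
az=149.75-np.degrees(np.arctan2(P[:,1],P[:,0]))
for a,b in((.021,.025),(.025,.029),(.029,.033),(.033,.036),(.037,.045)):
    m=(r>a)&(r<b)&(g<70)&(abs(az)<25);print(a,b,m.sum(),az[m].mean().round(2) if m.any() else '',np.sort(az[m]).round(0))
```

```text
0.021 0.025 8 1.02 [-2. -1. -0.  1.  1.  2.  3.  3.]
0.025 0.029 7 0.6 [-1. -1.  0.  0.  1.  2.  2.]
0.029 0.033 7 1.08 [-0. -0.  1.  1.  2.  2.  2.]
0.033 0.036 5 0.35 [-2.  0.  1.  1.  2.]
0.037 0.045 8 0.25 [-1. -1. -0.  0.  0.  1.  1.  2.]
```

View pics/w5.png

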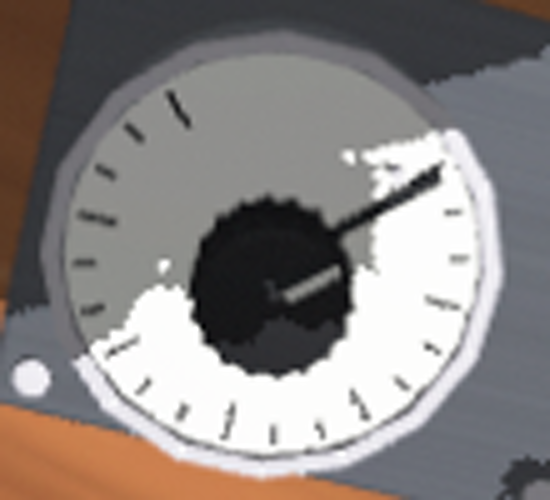

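The pointer lies over the first tick (0–1°), so that part is done. Now to the pipe.

```bash
python3 -m creep '[[[-11.5,40,0,0],[-11.5,40,0,0],[-11.5,40,0,0],[-11.5,40,0,0],[-11.5,40,0,0]]]' 80; python3 -m creep '[[[-11.5,40,0,0],[-11.5,40,0,0],[-11.5,40,0,0],[-11.5,40,0,0],[-11.5,40,0,0]]]'; python3 -m creep '[[[-11.5,40,0,0],[-11.5,40,0,0],[-11.5,40,0,0],[0,0,0,-8],[0,0,0,-8]]]'; python3 -m creep '[[[0,0,0,-8],[0,0,0,-8],[0,0,0,-8],[0,0,0,-8],[0,0,0,-8]]]';python3 -m creep '[[[0,0,0,-5],[0,0,0,0],[0,0,0,0]]]'
python3 - <<'E'
from h import *
c=cap('wrist','w6.png');s=c['s'];print(s['ee_pos'],Ro.from_rotvec(s['ee_rot']).as_matrix().round(3),s['joint_pos'])
w=cloud(c);p=c['pixels']
m=(w[...,2]>.061)&(w[...,2]<.08)&(p.min(2)>110)&(np.hypot(w[...,0]-.413,w[...,1]-.31)<.1)
q=w[m];r=cv2.minAreaRect((q[:,:2]*1000).astype(np.float32));print(m.sum(),r,q.max(0),q.min(0))
E
```

```text
time_s: 8.25
ee_pos: [0.4868, -0.0237, 0.2211]
ee_rot: [0.787, -3.04, -0.002]
wrist_force: [1.7, 0.3, 0.8]
finger_gap: 0.08
finger_force: 0.0
time_s: 8.75
ee_pos: [0.4399, 0.179, 0.2212]
ee_rot: [0.788, -3.04, -0.0]
wrist_force: [1.3, -0.2, -0.4]
finger_gap: 0.0803
finger_force: 0.0
time_s: 9.25
ee_pos: [0.4117, 0.3002, 0.2209]
ee_rot: [1.215, -2.895, -0.0]
wrist_force: [-0.4, 1.2, 0.3]
finger_gap: 0.0801
finger_force: 0.0
time_s: 9.75
ee_pos: [0.4124, 0.299, 0.221]
ee_rot: [2.129, -2.308, -0.001]
wrist_force: [-0.7, 1.0, -0.5]
finger_gap: 0.0799
finger_force: 0.0
time_s: 10.05
ee_pos: [0.4126, 0.299, 0.2215]
ee_rot: [2.219, -2.223, -0.001]
wrist_force: [-0.9, -0.6, -0.6]
finger_gap: 0.0801
finger_force: 0.0
[0.41263624 0.29903408 0.22152593] [[-0.002 -1.    -0.001]
 [-1.     0.002 -0.   ]
 [ 0.     0.001 -1.   ]] [ 3.69924033e-01 -1.72649907e-01 -1.91460574e-01  1.55313399e+00
  6.41643156e-05 -1.19907614e+00]
3625 ((410.0661315917969, 307.4559326171875), (140.10719299316406, 30.939807891845703), 88.69597625732422) [0.42654391 0.37778328 0.07481576] [0.39385362 0.23721982 0.06105111]
```

View pics/w6.png

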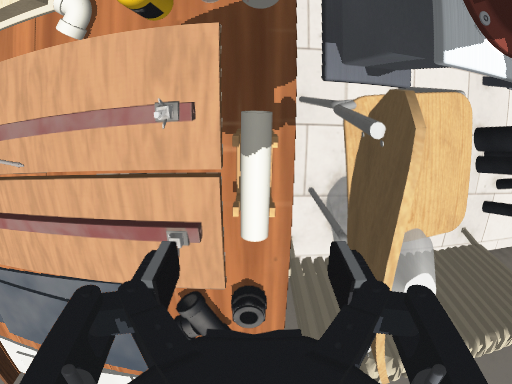

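The wrist view shows the pipe at (255,175), long axis vertical in the picture, on its rest between the fingers; the cloud gives a 140 x 31 mm box, as it should. I go down and grip.

```bash
python3 -m creep '[[[-8.5,2.6,30,1.2],[0,0,40,0],[0,0,40,0],[0,0,30,0],[0,0,0,0]]]' 65; python3 -m creep '[[[0,0,0,0],[0,0,0,0]]]';python3 - <<'E'
from h import *
s=manip.read_state();R=Ro.from_rotvec(s['ee_rot']).as_matrix()
print(R.T@(np.array([.4101,.3075,.037])-s['ee_pos'])*1000,s['wrist_force'],R[:,0])
E
```

```text
time_s: 10.6
ee_pos: [0.4073, 0.3064, 0.0778]
ee_rot: [2.193, -2.24, -0.004]
wrist_force: [0.1, -0.5, 0.4]
finger_gap: 0.065
finger_force: 0.0
time_s: 10.8
ee_pos: [0.4116, 0.3082, 0.0846]
ee_rot: [-2.197, 2.242, -0.002]
wrist_force: [0.2, -0.3, 0.2]
finger_gap: 0.0653
finger_force: 0.0
[ 0.76777286  1.63155958 47.58782887] [ 0.16691866 -0.32766263  0.17125695] [-0.02050664 -0.99978893 -0.00125038]
```

```bash
python3 -m creep '[[[0.8,1.6,16,0],[0,0,16,0],[0,0,15,0],[0,0,0,0],[0,0,0,0]]]'; python3 -m creep '[[[0,0,0,0],[0,0,0,0],[0,0,0,0],[0,0,0,0],[0,0,0,0]]]' 20 50;python3 - <<'E'
from h import *
s=manip.read_state();print(s['ee_pos'],s['wrist_force'])
E
```

```text
time_s: 11.3
ee_pos: [0.4091, 0.3071, 0.0361]
ee_rot: [-2.199, 2.243, -0.0]
wrist_force: [-0.0, -0.4, 0.7]
finger_gap: 0.065
finger_force: 0.0
time_s: 11.8
ee_pos: [0.4106, 0.3073, 0.0366]
ee_rot: [-2.197, 2.242, -0.003]
wrist_force: [4.5, 0.3, 2.1]
finger_gap: 0.0306
finger_force: 49.7
[0.41056304 0.30726431 0.03664338] [4.5093841  0.28149947 2.10046199]
```

```bash
python3 -m creep '[[[0,0,-15,0],[0,0,-30,0],[0,0,-35,0],[0,0,-40,0],[0,0,-40,0]]]'; python3 -m creep '[[[0,0,-10,0],[0,0,0,0],[0,0,0,0]]]'
python3 - <<'E'
from h import *
c=cap('wrist');s=c['s'];R=Ro.from_rotvec(s['ee_rot']).as_matrix()
print(R.T@(np.array([.4943,-.0728,.2])-s['ee_pos'])*1000,s['wrist_force'],s['finger_gap'],s['finger_force'])
w=cloud(c);p=c['pixels'];q=w[(p.min(2)>110)&(np.abs(w[...,2]-s['ee_pos'][2]-.025)<.025)&(np.hypot(w[...,0]-.41,w[...,1]-.31)<.1)]
print(len(q),q.min(0),q.max(0),cv2.minAreaRect((q[:,:2]*1000).astype(np.float32)))
E
```

```text
time_s: 12.3
ee_pos: [0.4082, 0.3068, 0.1971]
ee_rot: [2.199, -2.243, -0.0]
wrist_force: [1.6, -0.4, -1.1]
finger_gap: 0.0305
finger_force: 52.7
time_s: 12.6
ee_pos: [0.4083, 0.3067, 0.204]
ee_rot: [2.198, -2.242, -0.001]
wrist_force: [-0.9, -0.0, -1.4]
finger_gap: 0.0309
finger_force: 52.7
[377.75256848 -93.58864769   4.0957369 ] [-0.87961261 -0.02371712 -1.39244001] 0.030882607943685227 52.693176716566086
13893 [0.3786606  0.23657427 0.20933394] [0.42663733 0.3455112  0.24248521] ((402.0868835449219, 290.62060546875), (107.83130645751953, 48.199771881103516), 84.96665954589844)
```

```bash
python3 -m creep '[[[15,-4,0,0],[31,-8,0,0],[31,-8,0,0],[31,-8,0,0],[31,-8,0,0]]]'; python3 -m creep '[[[31,-8,0,0],[31,-8,0,0],[31,-8,0,0],[31,-8,0,0],[31,-8,0,0]]]'; python3 -m creep '[[[31,-8,0,0],[31,-8,0,0],[22,-2,0,0],[0,0,0,5],[0,0,0,7]]]'; python3 -m creep '[[[0,0,0,7],[0,0,0,7],[0,0,0,7],[0,0,0,7],[0,0,0,7]]]';python3 -m creep '[[[0,0,0,7],[0,0,0,7],[0,0,0,7],[0,0,0,6],[0,0,0,0]]]';python3 -m creep '[[[0,0,0,0],[0,0,0,0]]]'
python3 - <<'E'
from h import *
c=cap('wrist','w7.png');s=c['s'];R=Ro.from_rotvec(s['ee_rot']).as_matrix()
print(R.T@(np.array([.4943,-.0728,.058])-s['ee_pos'])*1000,s['finger_gap'],s['finger_force'])
print('turn',np.degrees(np.arctan2(R[1,0],R[0,0]))+360-194.75)
w=cloud(c);p=c['pixels']
m=(abs(w[...,2]-.106)<.004)&(np.hypot(w[...,0]-.5,w[...,1]+.08)<.13);q=w[m];print('tops',len(q),cv2.minAreaRect((q[:,:2]*1000).astype(np.float32)))
m=(p.min(2)>100)&(np.abs(w[...,2]-s['ee_pos'][2]-.026)<.014)&(np.hypot(w[...,0]-.5,w[...,1]+.08)<.11);q=w[m]
print(len(q),q.min(0),q.max(0))
E
```

```text
time_s: 13.15
ee_pos: [0.4411, 0.166, 0.2033]
ee_rot: [2.198, -2.242, -0.003]
wrist_force: [0.7, -0.3, 0.5]
finger_gap: 0.0304
finger_force: 52.7
time_s: 13.65
ee_pos: [0.4781, 0.0103, 0.2033]
ee_rot: [2.198, -2.243, -0.004]
wrist_force: [-0.2, 0.1, -0.5]
finger_gap: 0.0305
finger_force: 52.7
time_s: 14.15
ee_pos: [0.4942, -0.0733, 0.203]
ee_rot: [1.945, -2.465, -0.005]
wrist_force: [0.0, -0.2, -1.1]
finger_gap: 0.0308
finger_force: 52.7
time_s: 14.65
ee_pos: [0.4943, -0.0725, 0.2032]
ee_rot: [1.114, -2.935, -0.004]
wrist_force: [0.4, 0.1, -0.5]
finger_gap: 0.0304
finger_force: 52.7
time_s: 15.15
ee_pos: [0.4943, -0.0725, 0.2034]
ee_rot: [0.404, -3.113, -0.002]
wrist_force: [1.0, 0.1, -0.1]
finger_gap: 0.0307
finger_force: 52.7
time_s: 15.35
ee_pos: [0.4949, -0.0728, 0.2046]
ee_rot: [0.41, -3.114, -0.001]
wrist_force: [-0.1, 0.4, -0.4]
finger_gap: 0.0305
finger_force: 52.7
[ 4.30016345e-01 -2.04881853e-03  1.46572007e+02] 0.030544324442420397 52.683411687612534
turn 0.24146508793970156
tops 831 ((494.1745910644531, -72.52278137207031), (112.85453033447266, 129.4155731201172), 14.5719575881958)
14028 [ 0.4240499  -0.10657169  0.21658491] [ 0.5373611  -0.04925183  0.24314189]
```

View pics/w7.png

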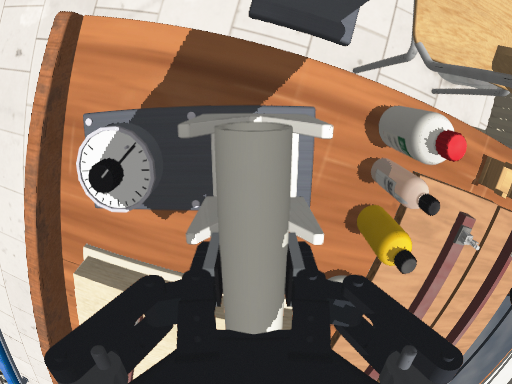

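The pipe is held in line with the cradle (pipe end at (255,128), cradle arms at (195,130)/(320,130)), and all three bottles still stand at (420,135), (405,185) and (385,235). Next, check the tilt and centring of the pipe in the grip.

Run:
```python
from h import *
c=cap('wrist');s=c['s'];R=Ro.from_rotvec(s['ee_rot']).as_matrix();a=cap('side');b=cap('scene')
for n,k in(('w',c),('side',a),('scene',b)):
    w=cloud(k);q=(w-s['ee_pos'])@R*1000;p=k['pixels'].astype(int)
    m=(np.abs(q[...,0])<85)&(np.abs(q[...,1])<18)&(q[...,2]<10)&(q[...,2]>-45)&(p.min(2)>70)&(np.ptp(p,axis=2)<40)&(k['z_map']>0)
    q=q[m];print(n,len(q),'x range',np.percentile(q[:,0],[0,1,99,100]).round(1))
    for x in(-60,-40,30,45,60):
        t=q[abs(q[:,0]-x)<5]
        if len(t)>15:print('  ',x,len(t),'top z',np.percentile(t[:,2],4).round(1),'y',np.percentile(t[:,1],[2,98]).round(1))
```

```text
w 14646 x range [-39.9 -28.8  69.3  69.6]
   30 1534 top z -36.8 y [-15.8  13.3]
   45 1783 top z -36.8 y [-15.8  13.5]
   60 1993 top z -36.8 y [-15.9  13.2]
side 714 x range [-73.3 -72.8  65.3  66.6]
   -60 57 top z -35.8 y [ 4.1 17.8]
   -40 59 top z -36.4 y [ 2.9 17.5]
   30 63 top z -35.9 y [ 2.3 17.1]
   45 55 top z -35.9 y [ 6.5 17.2]
   60 56 top z -36.5 y [ 2.9 17.6]
scene 431 x range [-70.3 -63.4  71.4  72.9]
   30 48 top z -37.5 y [-15.3  14.3]
   45 58 top z -37.5 y [-16.1  13.7]
   60 56 top z -37.6 y [-15.8  13.8]
```

```bash
python3 -m creep '[[[0.4,0,20,0.3],[0,0,25,0],[0,0,25,0],[0,0,20,0],[0,0,10,0]]]'; python3 -m creep '[[[0,0,0,0],[0,0,0,0]]]'
python3 - <<'E'
from h import *
c=cap('wrist');s=c['s'];R=Ro.from_rotvec(s['ee_rot']).as_matrix()
print(R.T@(np.array([.4943,-.0728,.058])-s['ee_pos'])*1000,s['wrist_force'],s['finger_gap'])
for n,k in(('w',c),('scene',cap('scene')),('side',cap('side'))):
    w=cloud(k);p=k['pixels'].astype(int);q=(w-s['ee_pos'])@R*1000
    m=(abs(w[...,2]-.106)<.004)&(np.abs(q[...,0])<80)&(np.abs(q[...,1])<80)&(np.abs(q[...,1])>40)&(p.min(2)>90)&(k['z_map']>0);t=q[m]
    print(n,len(t),'tops tool frame',cv2.minAreaRect(t[:,:2].astype(np.float32)))
    m=(np.abs(q[...,0])<85)&(np.abs(q[...,1])<18)&(q[...,2]<-25)&(q[...,2]>-45)&(p.min(2)>70)&(np.ptp(p,axis=2)<40)&(k['z_map']>0);t=q[m]
    print(len(t),np.percentile(t[:,0],[1,99]),np.percentile(t[:,2],3)); h=t[t[:,2]<np.percentile(t[:,2],20)]; print('ridge y',h[:,1].mean())
E
```

```text
time_s: 16.05
ee_pos: [0.4939, -0.0726, 0.1034]
ee_rot: [0.399, -3.114, -0.002]
wrist_force: [1.0, -1.2, -0.5]
finger_gap: 0.0307
finger_force: 52.7
time_s: 16.25
ee_pos: [0.4952, -0.0731, 0.1062]
ee_rot: [-0.398, 3.115, -0.001]
wrist_force: [-0.1, 0.4, -1.2]
finger_gap: 0.0305
finger_force: 52.7
[ 0.81041442  0.57794326 48.17931273] [-0.10669018  0.4460067  -1.21607497] 0.030540709460945375
w 1141 tops tool frame ((51.37080001831055, 0.9322509765625), (12.486577033996582, 129.22047424316406), 0.036460209637880325)
13857 [-28.73366969  69.08133023] -36.92071226539194
ridge y -1.0000777276967767
scene 94 tops tool frame ((2.321929931640625, 1.7318077087402344), (114.36598205566406, 129.9420928955078), 0.29217395186424255)
249 [-65.33156357  70.94196835] -38.3563967168852
ridge y -1.7819629559887493
side 40 tops tool frame ((-0.8464393615722656, 64.34066772460938), (12.719460487365723, 112.91667938232422), 88.40872192382812)
349 [-72.34819078  65.25314405] -37.128342906114256
ridge y 2.901631965043388
```

```bash
python3 -m creep '[[[1,1,8,0],[0.8,0.8,10,0],[0,0,10,0],[0,0,10,0],[0,0,9,0]]]'; python3 -m creep '[[[0,0,0,0],[0,0,0,0],[0,0,0,0],[0,0,0,0],[0,0,0,0]]]'
python3 - <<'E'
from h import *
c=cap('wrist','w8.png');s=c['s'];R=Ro.from_rotvec(s['ee_rot']).as_matrix()
print(s['ee_pos'],s['wrist_force'],s['finger_gap'],np.abs(s['joint_velocities']).max())
for n,k in(('w',c),('scene',cap('scene','s8.png'))):
    w=cloud(k);p=k['pixels'].astype(int);q=(w-s['ee_pos'])@R*1000
    m=(abs(w[...,2]-.106)<.004)&(np.abs(q[...,0])<80)&(np.abs(q[...,1])<80)&(np.abs(q[...,1])>45)&(p.min(2)>90)&(k['z_map']>0);t=q[m]
    print(n,len(t),'tops',cv2.minAreaRect(t[:,:2].astype(np.float32)))
    m=(np.abs(q[...,0])<85)&(np.abs(q[...,1])<18)&(q[...,2]<-18)&(q[...,2]>-45)&(p.min(2)>70)&(np.ptp(p,axis=2)<40)&(k['z_map']>0);t=q[m]
    print(len(t),np.percentile(t[:,0],[1,99]),np.percentile(t[:,2],3),np.percentile(t[:,1],[1,99]))
E
```

```text
time_s: 16.9
ee_pos: [0.4922, -0.0715, 0.0569]
ee_rot: [0.398, -3.116, -0.001]
wrist_force: [0.8, 0.2, -0.8]
finger_gap: 0.0312
finger_force: 52.7
time_s: 17.4
ee_pos: [0.4929, -0.0718, 0.0587]
ee_rot: [-0.398, 3.116, -0.0]
wrist_force: [-0.1, -0.7, -0.5]
finger_gap: 0.0308
finger_force: 52.7
[ 0.49290539 -0.07182554  0.0587308 ] [-0.09981029 -0.66935383 -0.49169752] 0.03076556076585013 0.002252258696183523
w 2508 tops ((-0.06815338134765625, -1.0926055908203125), (128.81085205078125, 111.69613647460938), 89.70867919921875)
14145 [-28.84965421  69.17686976] -36.92262729114163 [-16.38949382  15.75208737]
scene 79 tops ((0.3401031494140625, -1.5173721313476562), (116.2776107788086, 128.51780700683594), 1.165604829788208)
310 [-67.26826774  71.30160363] -38.315879977207665 [-16.72549412  17.47860717]
```

View pics/s8.png

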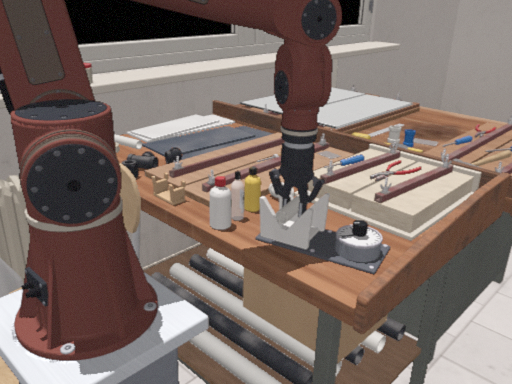

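The pipe hovers about 15 mm above its seat, centred to about 1 mm. The bottles stand as before, and the peak pointer is at zero.

```bash
python3 -c "
from rig import manip
print(manip.job_done())"
```

```text
the job is handed in; nothing more can be done
None
```

The job is handed in: the peak pointer is back at its zero stop, and the pipe was carried over the three bottles, which still stand; the arm holds it still, level and in line, centred to about 1 mm and about 15 mm above its seat in the vee.

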